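# Empty a drop cup into the blue battery tub

### The job

Lift the drop cup by its black overhead handle and set it centrally and upright on the rim of the blue tub, with the spent orange cell still inside it. Then press the cup's green release tab right down so that the hinged bottom swings open and the cell falls into the blue tub. Let the tab come back up so that the bottom shuts, and leave the cup sitting on the blue tub.

Things in the scene. Friction and masses are not known exactly. Their poses are not given: they have to be found in the camera images.
- cup_grip (a point): Middle of the black handle bar (56 long in y, 14 thick in x, 12 high, mm) of the loose cream drop cup (0.28 kg); axes are the cup's, z up. Cup: round, 68 across, 60 high, open top, foot 100 below this point. Four white arms along +-x, +-y reach 80 from the cup's axis; their undersides, 78 below this point, rest on a tub's rim; lugs under them (46 from the axis, 12 down) go inside the rim.
- flap (a joint): Hinged bottom of the cup, rad: 0 shut, 1.2 wide open (hangs below the cup). Driven by the green release tab on the cup's -x arm: top face 22 (x) by 28 (y) mm, centred 48 mm from the cup's axis towards the cup's -x and 36 mm below the handle bar's middle. The tab goes 10 mm straight down (0.12 rad per mm) against a spring, 3 to 5 N, and springs back up when let go.
- cell_mid (a point): Middle of the spent battery cell, a loose orange cylinder 22 mm across and 36 mm long (30 g), lying on the cup's closed bottom at the start.
- blue_rim (a point): Centre of the blue tub's mouth, level with the top of its rim, z up. The tub is round, fixed to the bench, 105 mm high, 128 mm across over the rim and 120 mm inside it; its floor is 100 mm below the rim. A yellow and a grey tub of the same shape stand near it and are not to be used; a brown jar stands by.
There are look-alikes about, which are no part of the job. What is shaped like the part that bears cup_grip but turquoise is not meant.

How it is judged:
By the outcome, as a careful person would: the job done as asked, in the order asked, and still so for the second after the job is handed in, with the robot touching nothing.
It also fails if it takes over 45 s, if anything falls off the work surface, if the arm or the gripper's body presses on something with over 40 N, if the wrist force passes 120 N, or if a joint passes its speed limit or range.

### The arm

A 6-joint arm with a two-finger parallel gripper is mounted at the origin on the work surface. World frame = base frame: x ahead of the robot, y to its left, z up, the work surface at z = 0. Lengths are in m, angles in rad, forces in N, time in s.
With the tool pointing down it reaches from about 0.3 to 0.775 m from the base axis. Payload 14.6 kg.
Tool frame: the origin (TCP) lies on the centre line of the jaws, within the pads' length; the fingertips stand 19 mm ahead of it and the grasp point (between the pads) is the TCP (ctrl.tip_reach is the distance from the TCP to the fingertips, in m); x points along the fingers, y is the direction in which the jaws open and shut, and the axes are right-handed (so a half turn about x gives the same grasp; the last joint's range is limited). The gripper opens to 94 mm and grips with 3 to 60 N. Pads are 16 mm wide; open, the fingers measure 119 mm over their backs; the gripper's body (75 mm by 177 mm) begins 78 mm behind the grasp point.
Start: joints at [1.039, 0.3, 1.521, -0, 1.321, -0.067], TCP at [0.247, 0.492, 0.224] pointing down, gripper open.
Joint ranges: [-3.03, 3.03], [-0.79, 2.21], [0.23, 2.52], [-1.04, 4.18], [0, 3.07], [-2.55, 2.55]. Speed limits (rad/s): [2.22, 2.22, 2.57, 3.14, 3.14, 3.14].

### API

Orientations are given as [roll, pitch, yaw] about the fixed x, y, z axes, in that order (R = Rz(yaw) Ry(pitch) Rx(roll)).
In Python, from station import ctrl, optics, models gives the robot as it stands. The module is installed in compiled form; this text tells all that it offers.
- The arm moves only by the tool arm_command, never from a script. Its argument "deltas" is a list of rows, each an object with "translation": the shift along the tool's x, y, z in units of 25 mm (1.0 is 25 mm), a list of three; "turn": the turn, a rotation vector about the tool's x, y, z in units of 5 degrees (1.0 is 5 degrees), a list of three. In form: [{"translation": [x, y, z], "turn": [rx, ry, rz]}, ...]. A call has 1 to 12 rows; each row is the pose to reach, as a shift and turn from the pose commanded when the call began, along the tool's axes at that moment; what a row does not reach only later rows make up. A row lasts 1/12 s, in which the tool goes at most 41.7 mm and 7.16 degrees, less where a joint would pass 70% of its speed; a pose out of reach is approached as far as the arm can. A call with a gripper value outside its range is refused whole. "gripper" is the finger opening in mm, from 0 to 94, set as the call begins (left out, the last holds). The fingers move at their own pace and stop on an object; "force" is the grip in N (left out, the last holds). Time passes only in rows, so rows that repeat a pose let the fingers close. It gives the time, the measured TCP pose, the force and the opening at its end, in the units of the state.
- ctrl.get_obs(): the state, without advancing time (a new reading comes with each control period).
- optics.camera(name): name is "side" or "top" or "wrist"; returns the picture (400x640x3 uint8, red, green, blue); there is no depth.
- optics.get_calibration(name): a dict with "K" (3x3 intrinsics, pixels), "origin" and "orientation" of the camera in the world. Camera axes: x right, y down, z forward; pixel columns grow to the right and rows downward; lengths in m; the calibration is good to about 2 mm. The wrist camera is an equidistant fisheye: a pixel r from the principal point sees the ray r / f radians off the axis. A picture is of the moment at which its call begins: read the wrist's pose just before it. get_calibration takes no time and is no camera call; for the wrist camera it gives the pose at the moment of the call.
- ctrl.hand_in(): hands the job in, once; it reports no verdict.
Trained networks look in the newest picture that a camera, given by its name, has taken for a name from the list of things; names that differ only in an ending like _2 or _b are one class to them, and where a whole thing is asked for, a point or a joint stands for the part that bears it (a point fixed in the world has none). Each returns a list of dicts, best first, with "score" (0 to 1); they miss things now and then, are a little off and sometimes report something else, mostly with a low value. They report only what shows in the picture. A call takes as long as a camera call. They do not tell look-alikes from the thing itself.
- models.look_for(target, camera): "box" ([left, top, right, bottom] in pixels, round what is visible of it).
- models.cut_out(target, camera): "pixels" (400x640 bool, what is visible of it) and "box" ([left, top, right, bottom] in pixels, round what is visible of it).
- models.mark_of(target, camera): "at" ([column, row] in pixels: a listed point, or the origin of a listed thing).
The state is a dict: "time_s": time; "qpos": joint angles; "joint_vel": joint speeds; "tau": joint torques, N m; "ee_pos": TCP position; "eef_rot": TCP orientation; "force": force on the tool from outside, world axes, zero at the start; "moment": the same for the moment, N m; "grip_width": finger opening in m.
Only numpy, scipy, OpenCV 4.12 (cv2) and the standard library are available. Lean on these libraries where they do the work, as an engineer would, in place of code of your own. Each camera call takes 0.05 s, during which the arm holds its last target.

## Working session

There is one attempt and no reset: what is moved stays moved. The work goes in short steps, Python scripts to look and compute and a tool call to move; the robot and the scene stay as the last step left them, time stands still between calls to the robot, and variables do not carry over. Pictures are saved under pics/ and viewed, and the job is handed in when it is done.

Besides the shell and the picture viewer there is one more tool, called as name(argument=value, ...) on one line, values as JSON. arm_command: Moves the arm, as the interface text tells. Its arguments: {"type":"object","properties":{"deltas":{"type":"array"},"gripper":{"type":"number"},"force":{"type":"number"}},"required":["deltas"]}

```bash
mkdir -p pics
cat > h.py <<'E'
import numpy as np, cv2
from scipy.spatial.transform import Rotation as R
from station import ctrl, optics, models
def snap(n,f):
    im=optics.camera(n); cv2.imwrite('pics/'+f,im[:,:,::-1]); return im
def ray(n,p):
    c=optics.get_calibration(n);K=np.array(c['K']);o=np.array(c['origin']);M=np.array(c['orientation'])
    if M.shape!=(3,3): M=R.from_euler('xyz',M).as_matrix()
    x=(p[0]-K[0,2])/K[0,0];y=(p[1]-K[1,2])/K[1,1]
    if n=='wrist':
        r=np.hypot(x,y); d=np.array([x/r*np.sin(r),y/r*np.sin(r),np.cos(r)]) if r>0 else np.array([0,0,1.])
    else: d=np.array([x,y,1.])
    d=M@d; return o,d/np.linalg.norm(d)
def atz(n,p,z):
    o,d=ray(n,p); return o+d*(z-o[2])/d[2]
def proj(n,P):
    c=optics.get_calibration(n);K=np.array(c['K']);o=np.array(c['origin']);M=np.array(c['orientation'])
    if M.shape!=(3,3): M=R.from_euler('xyz',M).as_matrix()
    v=M.T@(np.array(P)-o)
    if n=='wrist':
        t=np.arctan2(np.hypot(v[0],v[1]),v[2]);h=np.hypot(v[0],v[1])+1e-12
        return np.array([K[0,2]+K[0,0]*t*v[0]/h,K[1,2]+K[1,1]*t*v[1]/h])
    return np.array([K[0,2]+K[0,0]*v[0]/v[2],K[1,2]+K[1,1]*v[1]/v[2]])
def tri(a):
    A=np.zeros((3,3));b=np.zeros(3)
    for o,d in a:
        P=np.eye(3)-np.outer(d,d);A+=P;b+=P@o
    X=np.linalg.solve(A,b); return X,[np.linalg.norm((np.eye(3)-np.outer(d,d))@(X-o)) for o,d in a]
E
python3 - <<'E'
from h import *
print(ctrl.get_obs())
for n in ['side','top','wrist']:
    print(n,optics.get_calibration(n)); snap(n,n+'0.png')
    for t in ['cup_grip','blue_rim','cell_mid']:
        print(t,[(np.round(d['at'],1),round(d['score'],2)) for d in models.mark_of(t,n)])
E
```

```text
{'time_s': 0.0, 'qpos': array([ 1.03942447e+00,  3.00506333e-01,  1.52160346e+00, -9.94791883e-06,
        1.32070157e+00, -6.66041344e-02]), 'joint_vel': array([ 0.00160205, -0.00037049,  0.00023202,  0.00091588,  0.00235798,
       -0.00128221]), 'tau': array([ 5.34827086e-05, -5.31811917e+01, -3.52742350e+01,  7.08591426e-02,
        2.43961997e-02, -7.54084249e-05]), 'ee_pos': array([0.24639789, 0.49143915, 0.22385753]), 'eef_rot': array([-1.62949435,  1.56957758, -2.09425961]), 'force': array([-0.19235674,  0.34342491,  0.45293793]), 'moment': array([0.02307846, 0.01210057, 0.04995977]), 'grip_width': 0.09418451959820359}
side {'K': array([[397.13878867,   0.        , 316.58694747],
       [  0.        , 397.13878867, 203.75826791],
       [  0.        ,   0.        ,   1.        ]]), 'origin': array([ 0.02982837, -0.59962547,  0.58612257]), 'orientation': array([-2.19321672, -0.01979744, -0.76400128])}
cup_grip [(array([287.3, 267.8]), 0.94), (array([449.6, 322.5]), 0.93), (array([381. , 239.6]), 0.83), (array([453.6, 217.2]), 0.62)]
blue_rim [(array([206.5, 155.5]), 0.83)]
cel
[... 169 characters left out ...]
 ,   0.        ,   1.        ]]), 'origin': array([ 0.36489899, -0.12373339,  0.9632859 ]), 'orientation': array([-2.96876095,  0.00440225, -1.58157224])}
cup_grip [(array([372. , 282.4]), 0.91), (array([490., 223.]), 0.88), (array([417.2, 114.8]), 0.63), (array([400.2, 193.8]), 0.57)]
blue_rim [(array([159.1, 226.2]), 0.81)]
cell_mid [(array([394.1, 199.5]), 0.4)]
wrist {'K': array([[309.70691629,   0.        , 322.06812689],
       [  0.        , 309.70691629, 199.37454311],
       [  0.        ,   0.        ,   1.        ]]), 'origin': array([0.17438226, 0.52680622, 0.3837389 ]), 'orientation': array([ 2.86179754e+00, -1.35433694e-03,  1.10483660e+00])}
cup_grip []
blue_rim []
cell_mid []
```

View pics/side0.png

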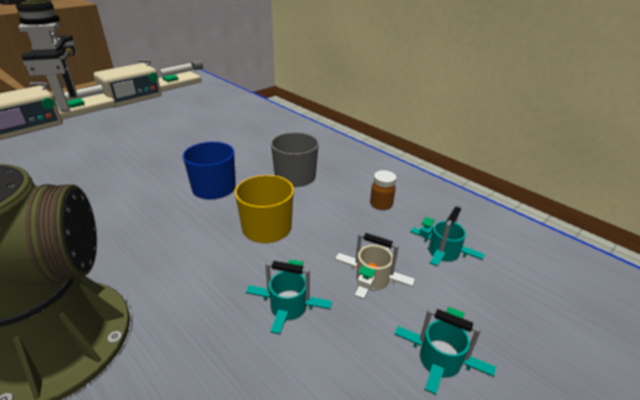

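View pics/top0.png

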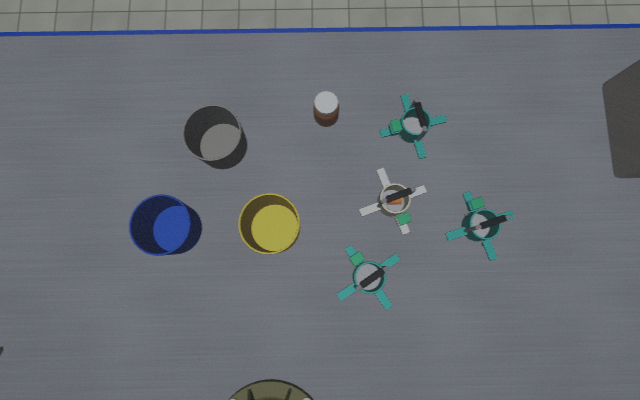

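Four handle candidates in side/top: turquoise at (287,268)/(372,282), (450,322)/(490,223) and (454,217)/(417,115), and cream with the orange cell at (381,240)/(400,194). The cream one fits; I'll confirm it with a crop and measure it.

Run:
```python
from h import *
s=cv2.imread('pics/side0.png')[215:305,320:430]; t=cv2.imread('pics/top0.png')[155:245,345:455]
cv2.imwrite('pics/crop0.png',np.hstack([cv2.resize(s,(390,319),interpolation=3),cv2.resize(t,(390,319),interpolation=3)]))
print(tri([ray('side',(381,239.6)),ray('top',(400.2,193.8))]))
print('top@.106',[atz('top',p,.106).round(4) for p in [(400.2,193.8),(385.5,200.5),(412.5,190)]])
print(tri([ray('side',(206.5,155.5)),ray('top',(159.1,226.2))]), atz('top',(159.1,226.2),.105),atz('side',(206.5,155.5),.105))
# other rims
for n in('top','side'):
  m=models.cut_out('blue_rim',n); print([(d['score'],d['box']) for d in m])
for p in [(326,102),(213,135),(270,224)]: print(atz('top',p,.1).round(3))
for p in [(372,282.4),(490,223),(417.2,114.8)]: print('turq',atz('top',p,.1).round(3))
# side obs of bar ends / tab
print('tab top',atz('top',(404,218),.064))
```

```text
(array([ 0.51230299, -0.28355223,  0.1031915 ]), [np.float64(0.00017309992697387867), np.float64(0.00017309992697379475)])
top@.106 [array([ 0.5119, -0.2832,  0.106 ]), array([ 0.4981, -0.2519,  0.106 ]), array([ 0.5197, -0.3092,  0.106 ])]
(array([0.4493124 , 0.22283589, 0.09604404]), [np.float64(0.0016399296339078908), np.float64(0.0016399296339078783)]) [0.4498113  0.21836414 0.105     ] [0.44042794 0.208931   0.105     ]
[(0.55, [128.6, 193.5, 204.9, 257.7])]
[(0.7, [184.9, 139.9, 236.2, 200.3])]
[ 0.719 -0.131  0.1  ]
[0.647 0.115 0.1  ]
[ 0.452 -0.011  0.1  ]
turq [ 0.331 -0.219  0.1  ]
turq [ 0.449 -0.468  0.1  ]
turq [ 0.687 -0.329  0.1  ]
tab top [ 0.46574731 -0.29693168  0.064     ]
```

View pics/crop0.png

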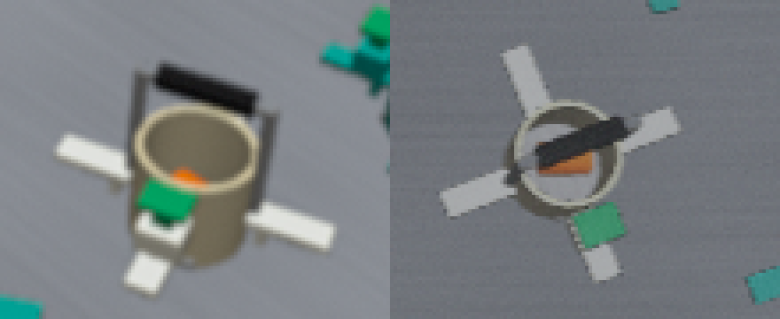

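```bash
cat >> h.py <<'E'
def down(yaw):  # tool x down, tool y at heading yaw
    x=np.array([0,0,-1.]);y=np.array([np.cos(yaw),np.sin(yaw),0]);return np.column_stack([x,y,np.cross(x,y)])
def plan(P,yaw):
    o=ctrl.get_obs();M=R.from_euler('xyz',o['eef_rot']).as_matrix()
    t=M.T@(np.array(P)-o['ee_pos'])/.025
    best=None
    for k in(0,np.pi):
        r=R.from_matrix(M.T@down(yaw+k)).as_rotvec(degrees=True)/5
        if best is None or np.linalg.norm(r)<np.linalg.norm(best): best=r
    print('trans',t.round(2),'turn',best.round(2),'tooly',np.degrees(np.arctan2(M[1,1],M[0,1])).round(2),'x',M[:,0].round(3))
E
python3 - <<'E'
from h import *
print(R.from_euler('xyz',ctrl.get_obs()['eef_rot']).as_matrix().round(3))
a,b=atz('top',(388.2,199.6),.106),atz('top',(413.3,190.5),.106)
d=a-b;print('cup yaw',np.degrees(np.arctan2(-d[0],d[1])),np.linalg.norm(d),(a+b)/2)
plan([.512,-.283,.22],np.radians(19.8))
# blue rim by colour on top
im=optics.camera('top').astype(int)
m=((im[...,2]>im[...,0]+40)).astype(np.uint8); m[:60]=0
n,l,s,c=cv2.connectedComponentsWithStats(m);k=1+s[1:,4].argmax();print(s[k],c[k])
pts=np.argwhere(l==k)[:,::-1]
h=cv2.convexHull(pts.astype(np.int32))
W=np.array([atz('top',p,.105)[:2] for p in h[:,0]]);print(cv2.minEnclosingCircle(W.astype(np.float32)))
im=optics.camera('side').astype(int)
m=((im[...,2]>im[...,0]+40)&(im[...,1]<100)).astype(np.uint8); m[:120]=0;m[:,260:]=0
n,l,s,c=cv2.connectedComponentsWithStats(m);k=1+s[1:,4].argmax();print(s[k],c[k])
from scipy.optimize import least_squares
E
```

```text
[[ 0.     0.448  0.894]
 [ 0.     0.894 -0.448]
 [-1.     0.     0.   ]]
cup yaw 19.33495400788841 0.056420689485132236 [ 0.5093011  -0.28423792  0.106     ]
trans [  0.18 -22.94  23.38] turn [ 8.71  0.   -0.  ] tooly 63.37 x [ 0.  0. -1.]
[ 129  194   62   62 1717] [167.17588818 226.22714036]
((0.45409905910491943, 0.2180291712284088), 0.06446222215890884)
[ 183  141   52   58 2443] [210.08514122 168.77977896]
```

The enlarged crop shows the cream cup, with the orange cell inside at crop (565,158) and the green tab on its -x arm, so this is the one meant. I'll move to above it.

arm_command(deltas=[{"translation":[0,-0.5,0.5],"turn":[0,0,0]},{"translation":[0,-1.5,1.5],"turn":[0.5,0,0]},{"translation":[0,-2.6,2.6],"turn":[1,0,0]},{"translation":[0,-3.7,3.75],"turn":[1.5,0,0]},{"translation":[0,-4.8,4.9],"turn":[2,0,0]},{"translation":[0,-5.9,6.0],"turn":[2.5,0,0]},{"translation":[0,-7,7.1],"turn":[3,0,0]},{"translation":[0,-8.1,8.2],"turn":[3.5,0,0]},{"translation":[0,-9.2,9.3],"turn":[4,0,0]},{"translation":[0,-10.3,10.4],"turn":[4.5,0,0]},{"translation":[0,-11.4,11.5],"turn":[5,0,0]},{"translation":[0,-12,12.2],"turn":[5.5,0,0]}], gripper=60)

```text
time_s: 1.8
ee_pos: [0.3851, 0.0839, 0.2247]
eef_rot: [0.633, 1.57, -0.315]
force: [0.8, 0.3, 0.0]
grip_width: 0.0601
```

Run:
```python
from h import *
plan([.510,-.284,.22],np.radians(19.5)); print(ctrl.get_obs()['ee_pos'])
```

```text
trans [ 0.2  -4.52 14.87] turn [ 3.23  0.01 -0.01] tooly 35.66 x [ 0.001 -0.    -1.   ]
[0.385104   0.08390113 0.22473682]
```

arm_command(deltas=[{"translation":[0,-0.4,1.4],"turn":[0.3,0,0]},{"translation":[0,-0.8,2.8],"turn":[0.6,0,0]},{"translation":[0,-1.3,4.3],"turn":[1,0,0]},{"translation":[0,-1.8,5.8],"turn":[1.4,0,0]},{"translation":[0,-2.3,7.3],"turn":[1.8,0,0]},{"translation":[0,-2.7,8.8],"turn":[2.1,0,0]},{"translation":[0,-3.2,10.3],"turn":[2.4,0,0]},{"translation":[0,-3.6,11.8],"turn":[2.7,0,0]},{"translation":[0,-4,13.2],"turn":[3,0,0]},{"translation":[0,-4.4,14.3],"turn":[3.2,0,0]},{"translation":[0,-4.5,14.8],"turn":[3.2,0,0]},{"translation":[0,-4.5,14.8],"turn":[3.2,0,0]}])

```text
time_s: 2.8
ee_pos: [0.5105, -0.2812, 0.2237]
eef_rot: [-2.256, 1.57, 2.8]
force: [-0.9, 0.2, -0.4]
grip_width: 0.0598
```

Run:
```python
from h import *
print(ctrl.get_obs()['ee_pos'],ctrl.get_obs()['joint_vel'].round(3))
snap('wrist','w1.png')
m=models.mark_of('cup_grip','wrist');print([(d['at'],d['score'],atz('wrist',d['at'],.1).round(4)) for d in m])
plan([.510,-.284,.10],np.radians(19.5));
```

```text
[ 0.51046762 -0.28123644  0.22367571] [ 0.044 -0.05   0.069  0.005 -0.009  0.024]
[([452.8, 289.0], 0.91, array([ 0.688 , -0.3301,  0.1   ])), ([177.7, 81.3], 0.85, array([ 0.3389, -0.2156,  0.1   ])), ([323.5, 192.2], 0.64, array([ 0.5092, -0.273 ,  0.1   ]))]
trans [ 4.96 -0.07  0.2 ] turn [ 0.07 -0.01  0.  ] tooly 19.85 x [-0.001  0.001 -1.   ]
```

View pics/w1.png

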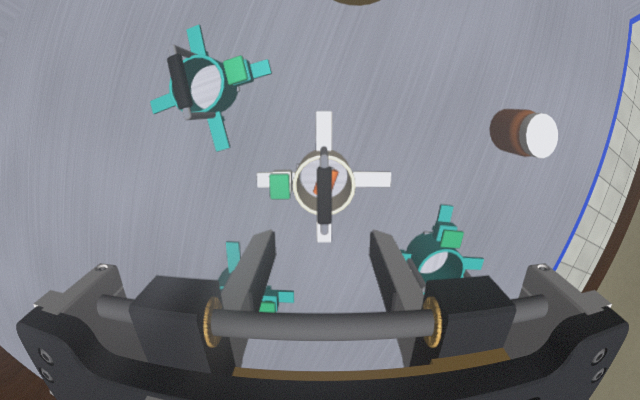

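Run:
```python
from h import *
c=cv2.imread('pics/w1.png')[130:260,250:400];cv2.imwrite('pics/c1.png',cv2.resize(c,None,fx=4.5,fy=4.5,interpolation=cv2.INTER_CUBIC))
im=c.max(2);m=(im<75).astype(np.uint8);n,l,s,ce=cv2.connectedComponentsWithStats(m);k=1+s[1:,4].argmax();print(s[k]+[250,130,0,0,0],ce[k]+[250,130])
P=np.array([.51,-.284,.1]);M=down(np.radians(19.5))
ex=np.array([np.cos(.34),np.sin(.34),0]);ey=np.array([-ex[1],ex[0],0]);
for q in [P+[0,0,.006]+.028*ey,P+[0,0,.006]-.028*ey,P-.048*ex-[0,0,.036]]: print(proj('wrist',q),proj('top',q),proj('side',q))
```

```text
[370 233  14  27 210] [374.53809524 249.47619048]
[320.45113194 175.49354212] [388.17972514 199.26808274] [366.5174564  234.50736967]
[320.2287904  232.57264741] [413.06416922 190.17531058] [395.21876092 243.82150971]
[275.83904154 193.19540519] [405.43778155 218.44231107] [369.3375004  271.76902313]
```

View pics/c1.png

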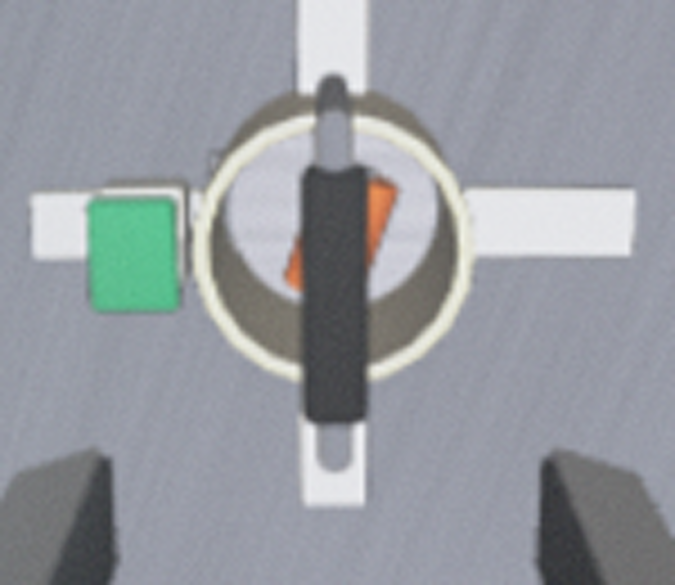

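Run:
```python
from h import *
o=ctrl.get_obs();print(o['ee_pos'],o['joint_vel'].round(3))
snap('wrist','w2.png')
c=cv2.imread('pics/w2.png')[130:260,250:400]
cv2.imwrite('pics/c2.png',cv2.resize(c,None,fx=4.5,fy=4.5,interpolation=cv2.INTER_CUBIC))
print(optics.get_calibration('wrist'))
for n,f in(('side','s2.png'),('top','t2.png')): snap(n,f)
g=[cv2.resize(cv2.imread('pics/'+f)[a:a+60,b:b+80],(400,300),interpolation=2) for f,a,b in(('s2.png',220,345),('t2.png',170,365))]
cv2.imwrite('pics/c2b.png',np.hstack(g))
```

```text
[ 0.51010117 -0.27873443  0.22407911] [ 0.019 -0.022  0.018 -0.     0.001  0.003]
{'K': array([[309.70691629,   0.        , 322.06812689],
       [  0.        , 309.70691629, 199.37454311],
       [  0.        ,   0.        ,   1.        ]]), 'origin': array([ 0.48252168, -0.20356269,  0.38377794]), 'orientation': array([ 2.86341578e+00, -1.48639962e-03,  3.46061088e-01])}
```

View pics/c2.png

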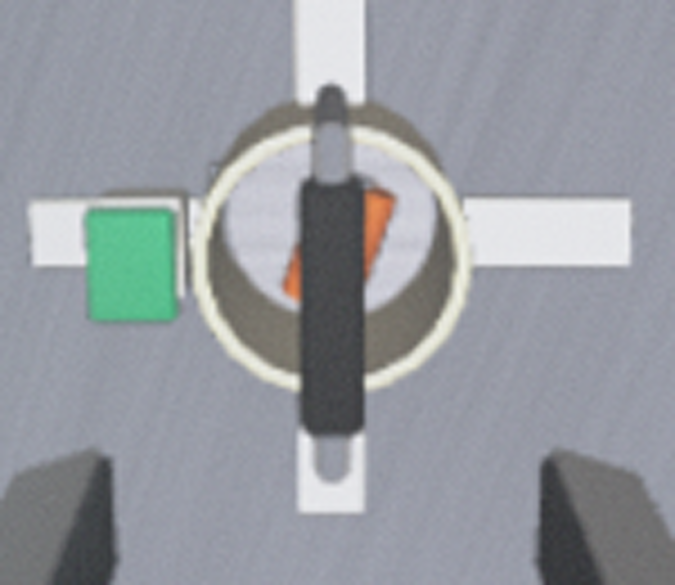

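View pics/c2b.png

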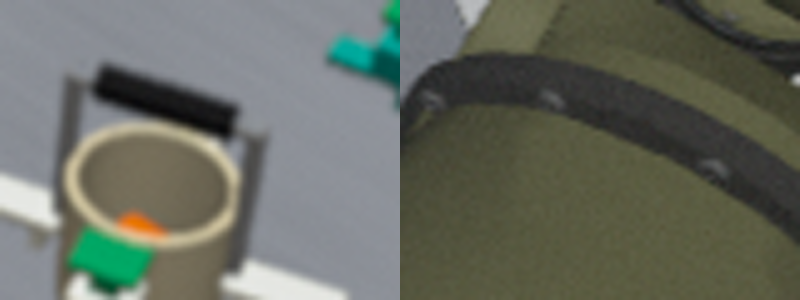

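Run:
```python
from h import *
from scipy.optimize import least_squares
o=ctrl.get_obs();print(o['ee_pos'],o['joint_vel'].round(3))
for n,a,b in [('wrist',(323.8,169.6),(323.8,226.7)),('top',(388.2,199.6),(413.3,190.5)),('side',(364.5,236.5),(392.5,244))]:
    A,B=atz(n,a,.104),atz(n,b,.104);print(n,A.round(4),B.round(4),((A+B)/2).round(4),np.degrees(np.arctan2((B-A)[0],-(B-A)[1])))
# tab
for n,p in [('wrist',(250+131/4.5,130+265/4.5)),('top',(404.2,218.3))]: print('tab',n,atz(n,p,.064).round(4))
plan([.510,-.2805,.10],np.radians(19.5))
```

```text
[ 0.51026525 -0.27796984  0.22476639] [-0.    -0.002 -0.003 -0.001 -0.    -0.   ]
wrist [ 0.5021 -0.2512  0.104 ] [ 0.5212 -0.3038  0.104 ] [ 0.5116 -0.2775  0.104 ] 19.952309228914935
top [ 0.5003 -0.2579  0.104 ] [ 0.519  -0.3113  0.104 ] [ 0.5096 -0.2846  0.104 ] 19.334954007888527
side [ 0.4954 -0.2574  0.104 ] [ 0.5173 -0.3061  0.104 ] [ 0.5063 -0.2817  0.104 ] 24.20260233174688
tab wrist [ 0.4669 -0.2939  0.064 ]
tab top [ 0.4651 -0.2973  0.064 ]
trans [ 4.99 -0.05  0.09] turn [ 0.09  0.   -0.  ] tooly 19.93 x [ 0. -0. -1.]
```

arm_command(deltas=[{"translation":[0.5,0,0.05],"turn":[0,0,0]},{"translation":[1.2,0,0.1],"turn":[0,0,0]},{"translation":[2,0,0.1],"turn":[0,0,0]},{"translation":[2.8,0,0.1],"turn":[0,0,0]},{"translation":[3.6,0,0.1],"turn":[0,0,0]},{"translation":[4.3,0,0.1],"turn":[0,0,0]},{"translation":[4.7,0,0.1],"turn":[0,0,0]},{"translation":[4.9,0,0.1],"turn":[0,0,0]},{"translation":[4.9,0,0.1],"turn":[0,0,0]},{"translation":[4.9,0,0.1],"turn":[0,0,0]}])

```text
time_s: 3.88
ee_pos: [0.5115, -0.2813, 0.1029]
eef_rot: [0.655, 1.57, -0.568]
force: [-0.3, -0.4, 1.7]
grip_width: 0.0599
```

Run:
```python
from h import *
o=ctrl.get_obs();print(o['ee_pos'],o['joint_vel'].round(3),o['force'])
snap('wrist','w3.png');snap('side','s3.png')
c=cv2.imread('pics/w3.png');d=cv2.imread('pics/s3.png')[190:300,320:440]
cv2.imwrite('pics/c3.png',np.hstack([c[:,120:520],cv2.resize(d,(400,400))]))
```

```text
[ 0.5115089  -0.28129111  0.10286038] [-0.002 -0.008 -0.008  0.     0.001  0.001] [-0.29663145 -0.36167995  1.68565981]
```

View pics/c3.png

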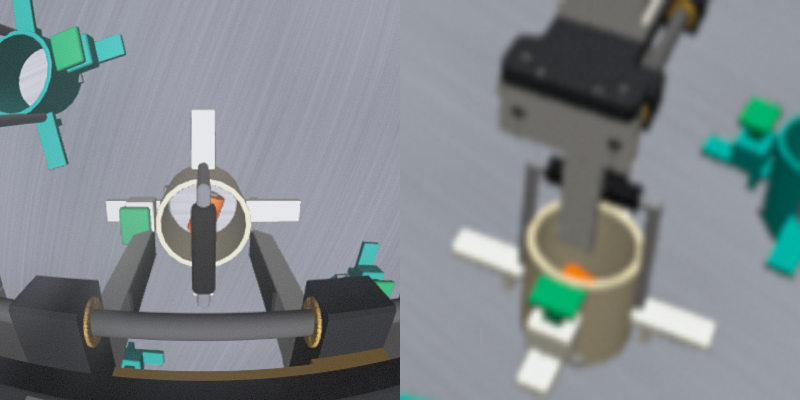

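Both views show the black bar centred between the fingers (wrist crop column 203), with the fingertips above the cup rim and clear of the tab. Closing.

arm_command(deltas=[{"translation":[0,0,0],"turn":[0,0,0]},{"translation":[0,0,0],"turn":[0,0,0]},{"translation":[0,0,0],"turn":[0,0,0]},{"translation":[0,0,0],"turn":[0,0,0]},{"translation":[0,0,0],"turn":[0,0,0]},{"translation":[0,0,0],"turn":[0,0,0]},{"translation":[0,0,0],"turn":[0,0,0]},{"translation":[0,0,0],"turn":[0,0,0]}], gripper=0, force=35)

```text
time_s: 4.65
ee_pos: [0.5112, -0.2813, 0.1019]
eef_rot: [-3.027, 1.571, 2.032]
force: [0.6, 0.1, 0.7]
grip_width: 0.0137
```

arm_command(deltas=[{"translation":[-0.1,0,0],"turn":[0,0,0]},{"translation":[-0.4,0,0],"turn":[0,0,0]},{"translation":[-0.9,0,0],"turn":[0,0,0]},{"translation":[-1.6,0,0],"turn":[0,0,0]},{"translation":[-2.4,0,0],"turn":[0,0,0]},{"translation":[-3.3,0,0],"turn":[0,0,0]},{"translation":[-4.2,0,0],"turn":[0,0,0]},{"translation":[-5.1,0,0],"turn":[0,0,0]},{"translation":[-5.8,0,0],"turn":[0,0,0]},{"translation":[-6.2,0,0],"turn":[0,0,0]},{"translation":[-6.4,0,0],"turn":[0,0,0]},{"translation":[-6.4,0,0],"turn":[0,0,0]}])

```text
time_s: 5.65
ee_pos: [0.5113, -0.2814, 0.2629]
eef_rot: [0.644, 1.57, -0.58]
force: [0.1, -1.0, -2.6]
grip_width: 0.0138
```

Run:
```python
from h import *
o=ctrl.get_obs();print(o['ee_pos'],o['grip_width'],o['force'])
snap('wrist','w4.png');snap('side','s4.png')
c=cv2.imread('pics/w4.png');d=cv2.imread('pics/s4.png')[130:270,300:440]
cv2.imwrite('pics/c4.png',np.hstack([c[:,120:520],cv2.resize(d,(400,400))]))
plan([.4535,.2185,.26],np.radians(19.9))
```

```text
[ 0.51125767 -0.28139887  0.26292177] 0.013812349956160049 [ 0.09794023 -0.97705398 -2.57242073]
trans [  0.06   4.63 -19.58] turn [-0.01 -0.01  0.01] tooly 19.86 x [-0.001  0.001 -1.   ]
```

View pics/c4.png

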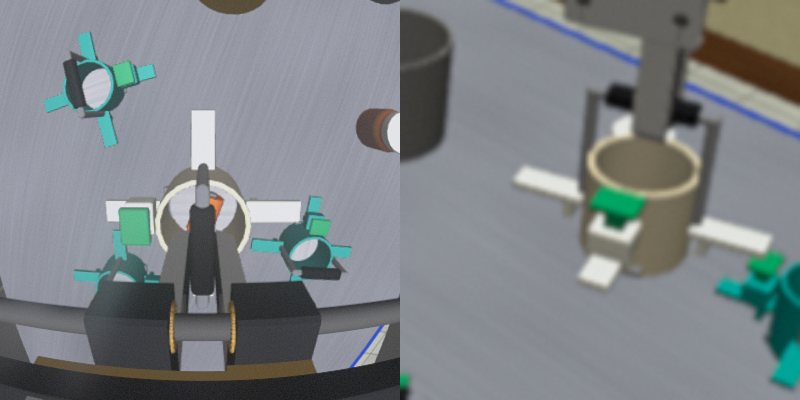

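The cup hangs upright in the jaws with the cell inside (orange at crop 212,210). Carrying it towards the blue tub, with a stop short of it to measure.

arm_command(deltas=[{"translation":[0,0.05,-0.2],"turn":[0,0,0]},{"translation":[0,0.15,-0.6],"turn":[0,0,0]},{"translation":[0,0.3,-1.3],"turn":[0,0,0]},{"translation":[0,0.55,-2.3],"turn":[0,0,0]},{"translation":[0,0.8,-3.4],"turn":[0,0,0]},{"translation":[0,1.05,-4.5],"turn":[0,0,0]},{"translation":[0,1.3,-5.6],"turn":[0,0,0]},{"translation":[0,1.6,-6.7],"turn":[0,0,0]},{"translation":[0,1.85,-7.8],"turn":[0,0,0]},{"translation":[0,2.1,-8.8],"turn":[0,0,0]},{"translation":[0,2.3,-9.6],"turn":[0,0,0]},{"translation":[0,2.4,-10.2],"turn":[0,0,0]}])

```text
time_s: 6.75
ee_pos: [0.4801, -0.0187, 0.2616]
eef_rot: [-2.449, 1.57, 2.611]
force: [0.9, -0.4, -4.1]
grip_width: 0.0135
```

arm_command(deltas=[{"translation":[0,0.1,-0.4],"turn":[0,0,0]},{"translation":[0,0.2,-0.8],"turn":[0,0,0]},{"translation":[0,0.3,-1.2],"turn":[0,0,0]},{"translation":[0,0.4,-1.5],"turn":[0,0,0]},{"translation":[0,0.4,-1.7],"turn":[0,0,0]},{"translation":[0,0.4,-1.8],"turn":[0,0,0]},{"translation":[0,0.4,-1.8],"turn":[0,0,0]},{"translation":[0,0.4,-1.8],"turn":[0,0,0]},{"translation":[0,0.4,-1.8],"turn":[0,0,0]}])

```text
time_s: 7.5
ee_pos: [0.4751, 0.0242, 0.262]
eef_rot: [0.021, 1.571, -1.203]
force: [0.3, 0.1, -3.2]
grip_width: 0.0133
```

Run:
```python
from h import *
o=ctrl.get_obs();print(o['ee_pos'],o['joint_vel'].round(3),o['grip_width'],o['force'])
snap('wrist','w5.png')
m=models.mark_of('blue_rim','wrist');print([(d['at'],d['score'],atz('wrist',d['at'],.105).round(4)) for d in m])
im=cv2.imread('pics/w5.png').astype(int)
m=((im[...,0]>im[...,2]+40)&(im[...,1]<110)).astype(np.uint8)
n,l,s,c=cv2.connectedComponentsWithStats(m)
for k in range(1,n):
  if s[k,4]>300:
    print(s[k]);h=cv2.convexHull(np.argwhere(l==k)[:,::-1].astype(np.int32))
    W=np.array([atz('wrist',p,.105)[:2] for p in h[:,0]]);print(cv2.minEnclosingCircle(W.astype(np.float32)))
plan([.4535,.2185,.26],np.radians(19.9))
```

```text
[0.47511206 0.02423818 0.26195586] [-0.001 -0.     0.     0.003 -0.001  0.002] 0.013344268251107788 [ 0.25607491  0.11174162 -3.17044138]
[([366.1, 9.4], 0.75, array([0.4526, 0.2193, 0.105 ]))]
[ 307    0  120   73 4586]
((0.45740872621536255, 0.2130536437034607), 0.0645546242594719)
[550   9  90 260 723]
((0.8432073593139648, 0.26236361265182495), 0.23409602046012878)
trans [ 0.08  1.82 -7.6 ] turn [-0.01  0.    0.  ] tooly 19.84 x [ 0. -0. -1.]
```

View pics/w5.png

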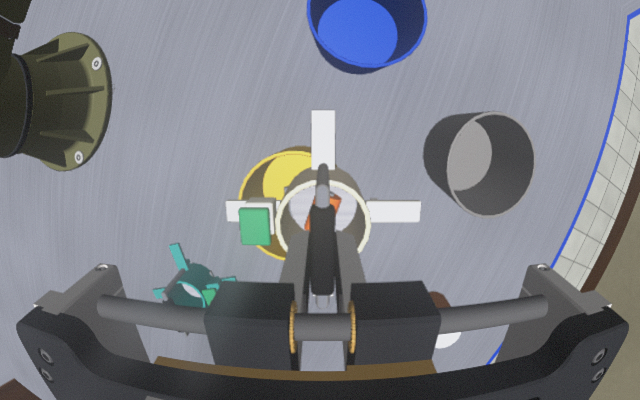

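The blue tub is cut off at the top edge of the picture (365,10). I'll go a little nearer to see its whole rim.

arm_command(deltas=[{"translation":[0,0.1,-0.4],"turn":[0,0,0]},{"translation":[0,0.2,-1],"turn":[0,0,0]},{"translation":[0,0.4,-1.8],"turn":[0,0,0]},{"translation":[0,0.6,-2.4],"turn":[0,0,0]},{"translation":[0,0.7,-2.8],"turn":[0,0,0]},{"translation":[0,0.7,-3],"turn":[0,0,0]},{"translation":[0,0.7,-3],"turn":[0,0,0]},{"translation":[0,0.7,-3],"turn":[0,0,0]},{"translation":[0,0.7,-3],"turn":[0,0,0]}])

```text
time_s: 8.35
ee_pos: [0.4661, 0.1006, 0.2619]
eef_rot: [-0.448, 1.571, -1.673]
force: [0.1, 0.1, -2.8]
grip_width: 0.0139
```

Run:
```python
from h import *
o=ctrl.get_obs();print(o['ee_pos'],o['joint_vel'].round(3),o['grip_width'],o['force'])
snap('wrist','w6.png')
m=models.mark_of('blue_rim','wrist');print([(d['at'],d['score'],atz('wrist',d['at'],.105).round(4)) for d in m])
im=cv2.imread('pics/w6.png').astype(int)
m=((im[...,0]>im[...,2]+40)&(im[...,1]<110)).astype(np.uint8)
n,l,s,c=cv2.connectedComponentsWithStats(m)
for k in range(1,n):
  if s[k,4]>1500:
    print(s[k]);h=cv2.convexHull(np.argwhere(l==k)[:,::-1].astype(np.int32))
    W=np.array([atz('wrist',p,.105)[:2] for p in h[:,0]]);print(cv2.minEnclosingCircle(W.astype(np.float32)))
# predicted cup features
P=o['ee_pos'];M=R.from_euler('xyz',o['eef_rot']).as_matrix();ex=M[:,1];ey=-M[:,2]
for nm,q in [('-x arm end',-.08*ex),('+x end',.08*ex),('+y end',.08*ey)]: print(nm,proj('wrist',P+q-[0,0,.073]))
for nm,q in [('bar+',.028*ey),('bar-',-.028*ey)]: print(nm,proj('wrist',P+q+[0,0,.006]))
print('tab',proj('wrist',P-.048*ex-[0,0,.036]))
```

```text
[0.46607331 0.10056163 0.26194722] [-0.004  0.001  0.001  0.001 -0.     0.003] 0.013889850584117014 [ 0.1024372   0.09777618 -2.76651475]
[([350.3, 74.7], 0.83, array([0.4523, 0.2224, 0.105 ]))]
[ 290   20  122  118 5270]
((0.4547438323497772, 0.22003458440303802), 0.06295571476221085)
-x arm end [224.80265535 214.96554549]
+x end [419.90990442 214.56930322]
+y end [322.28437567 112.55577814]
bar+ [322.77228748 213.59916839]
bar- [322.83190574 302.55892523]
tab [253.11310887 232.4978675 ]
```

View pics/w6.png

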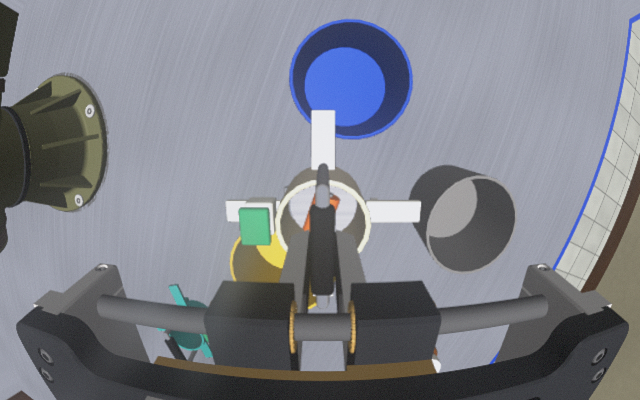

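Run:
```python
from h import *
plan([.4555,.217,.225],np.radians(19.9))
```

```text
trans [ 1.48  1.18 -4.53] turn [-0.02  0.   -0.  ] tooly 19.82 x [ 0. -0. -1.]
```

arm_command(deltas=[{"translation":[0,0.1,-0.3],"turn":[0,0,0]},{"translation":[0,0.2,-0.9],"turn":[0,0,0]},{"translation":[0,0.5,-1.8],"turn":[0,0,0]},{"translation":[0,0.7,-2.7],"turn":[0,0,0]},{"translation":[0,0.95,-3.6],"turn":[0,0,0]},{"translation":[0,1.1,-4.2],"turn":[0,0,0]},{"translation":[0.1,1.18,-4.5],"turn":[0,0,0]},{"translation":[0.5,1.18,-4.53],"turn":[0,0,0]},{"translation":[1,1.18,-4.53],"turn":[0,0,0]},{"translation":[1.3,1.18,-4.53],"turn":[0,0,0]},{"translation":[1.4,1.18,-4.53],"turn":[0,0,0]},{"translation":[1.4,1.18,-4.53],"turn":[0,0,0]}])

```text
time_s: 9.45
ee_pos: [0.4552, 0.2169, 0.2262]
eef_rot: [-1.48, 1.569, -2.705]
force: [-0.1, 0.4, -3.9]
grip_width: 0.0136
```

Run:
```python
from h import *
o=ctrl.get_obs();print(o['ee_pos'],o['joint_vel'].round(3),o['grip_width'],o['force'])
snap('wrist','w7.png');snap('side','s7.png')
c=cv2.imread('pics/w7.png');d=cv2.imread('pics/s7.png')[60:220,140:300]
cv2.imwrite('pics/c7.png',np.hstack([c[:,120:520],cv2.resize(d,(400,400))]))
im=c.astype(int)
P=o['ee_pos'];M=R.from_euler('xyz',o['eef_rot']).as_matrix();ex=M[:,1];ey=-M[:,2]
for nm,q in [('-x arm end',-.08*ex),('+x end',.08*ex),('+y end',.08*ey)]: print(nm,proj('wrist',P+q-[0,0,.073]))
plan([.4555,.217,.186],np.radians(19.9))
```

```text
[0.45518597 0.21692903 0.22618653] [ 0.005 -0.014 -0.025 -0.002  0.015  0.   ] 0.013573059419843577 [-0.13613481  0.42898213 -3.86615937]
-x arm end [224.6427556  214.85805835]
+x end [418.9105636  214.46694955]
+y end [321.72340887 112.93211055]
trans [ 1.65 -0.01  0.01] turn [-0.01  0.   -0.01] tooly 19.83 x [ 0.  0. -1.]
```

View pics/c7.png

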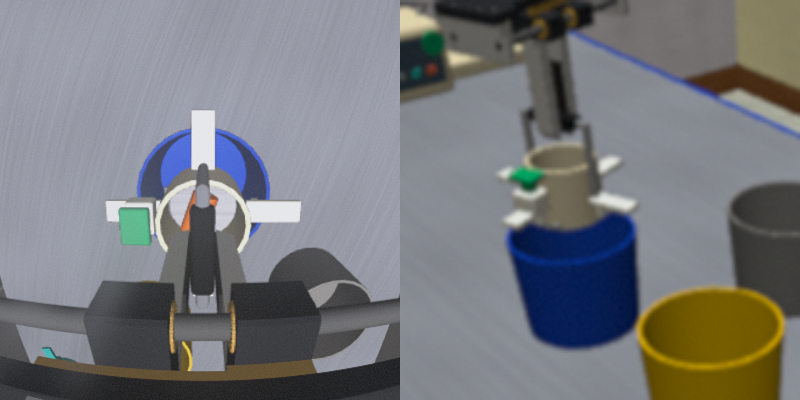

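Run:
```python
from h import *
from scipy.optimize import least_squares
im=cv2.imread('pics/w7.png').astype(int)
m=((im[...,0]>im[...,2]+40)&(im[...,1]<130)).astype(np.uint8);m[:,:200]=0;m[:,420:]=0;m[280:]=0
ys,xs=np.nonzero(m);h=cv2.convexHull(np.column_stack([xs,ys]).astype(np.int32))[:,0]
W=np.array([atz('wrist',p,.105)[:2] for p in h])
f=least_squares(lambda c:np.hypot(*(W-c).T)-.0638,[.455,.219],loss='soft_l1',f_scale=.001);print(f.x,(f.fun*1e3).round(1),h.tolist())
```

```text
[0.45504825 0.220798  ] [-0.5 -0.5 -0.2 -0.1 -0.8 -0.3 -0.3 -0.6 -0.5 -0.3 -0.4 -0.4 -0.2 -0.2
 -0.2 -0.2  0.2  0.1  0.3 -0.1 -0.1 -0.   0.  -0.1 -0.1  0.   0.  -0.
 -0.3 -0.3 -0.3 -0.2] [[389, 197], [380, 224], [379, 226], [377, 229], [369, 237], [276, 237], [274, 235], [257, 196], [257, 185], [259, 174], [260, 171], [264, 162], [266, 158], [268, 155], [272, 150], [279, 143], [285, 138], [292, 134], [301, 130], [306, 129], [340, 129], [344, 130], [347, 131], [359, 137], [366, 142], [376, 152], [382, 161], [383, 163], [386, 171], [387, 174], [388, 178], [389, 183]]
```

Rim fit at (.455,.221), and the cup axis is within 1.5 mm of it. Lowering.

arm_command(deltas=[{"translation":[0.15,0.05,-0.03],"turn":[0,0,0]},{"translation":[0.4,0.05,-0.03],"turn":[0,0,0]},{"translation":[0.7,0.05,-0.03],"turn":[0,0,0]},{"translation":[1,0.05,-0.03],"turn":[0,0,0]},{"translation":[1.2,0.05,-0.03],"turn":[0,0,0]},{"translation":[1.35,0.05,-0.03],"turn":[0,0,0]},{"translation":[1.45,0.05,-0.03],"turn":[0,0,0]},{"translation":[1.52,0.05,-0.03],"turn":[0,0,0]},{"translation":[1.57,0.05,-0.03],"turn":[0,0,0]},{"translation":[1.61,0.05,-0.03],"turn":[0,0,0]},{"translation":[1.63,0.05,-0.03],"turn":[0,0,0]},{"translation":[1.63,0.05,-0.03],"turn":[0,0,0]}])

```text
time_s: 10.55
ee_pos: [0.4562, 0.2187, 0.1863]
eef_rot: [1.634, 1.571, 0.41]
force: [-0.1, 0.6, -3.8]
grip_width: 0.0135
```

Run:
```python
from h import *
o=ctrl.get_obs();print(o['ee_pos'],o['joint_vel'].round(3),o['grip_width'],o['force'])
snap('side','s8.png')
d=cv2.imread('pics/s8.png')[80:220,140:280]
cv2.imwrite('pics/c8.png',cv2.resize(d,(600,600),interpolation=2))
```

```text
[0.4562273  0.21872161 0.1862549 ] [-0.001 -0.001 -0.003  0.001  0.004  0.   ] 0.01351628085335577 [-0.07356712  0.57809219 -3.80079745]
```

View pics/c8.png

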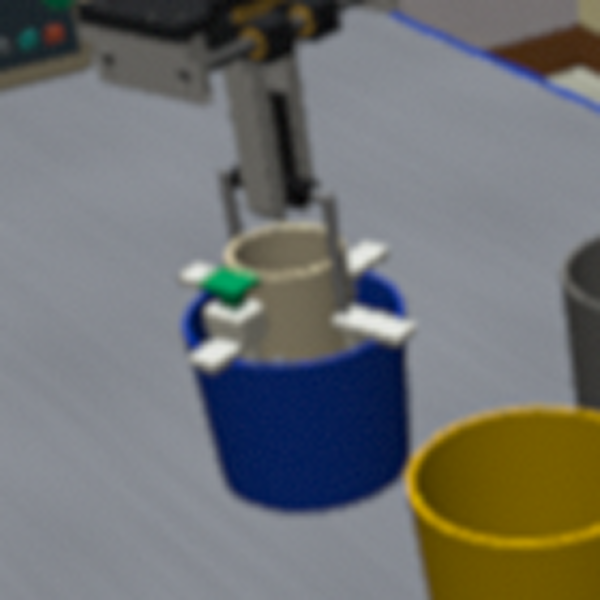

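The lugs are inside the rim and the arms just above it (arm ends at crop (215,355) and (380,325)). I'll lower the last bit.

arm_command(deltas=[{"translation":[0.03,0,0],"turn":[0,0,0]},{"translation":[0.06,0,0],"turn":[0,0,0]},{"translation":[0.08,0,0],"turn":[0,0,0]},{"translation":[0.08,0,0],"turn":[0,0,0]},{"translation":[0.08,0,0],"turn":[0,0,0]}])

```text
time_s: 11.02
ee_pos: [0.4566, 0.2189, 0.1848]
eef_rot: [1.567, 1.569, 0.343]
force: [1.7, -0.2, 4.6]
grip_width: 0.0135
```

Contact (force +4.6 N). Releasing.

arm_command(deltas=[{"translation":[0,0,0],"turn":[0,0,0]},{"translation":[0,0,0],"turn":[0,0,0]},{"translation":[0,0,0],"turn":[0,0,0]},{"translation":[0,0,0],"turn":[0,0,0]},{"translation":[0,0,0],"turn":[0,0,0]}], gripper=45)

```text
time_s: 11.43
ee_pos: [0.4561, 0.2187, 0.1841]
eef_rot: [-1.57, 1.57, -2.794]
force: [-0.3, -0.0, 0.1]
grip_width: 0.0431
```

arm_command(deltas=[{"translation":[-0.3,0,0],"turn":[0,0,0]},{"translation":[-1,0,0],"turn":[0,0,0]},{"translation":[-1.8,0,0],"turn":[0,0,0]},{"translation":[-2.5,0,0],"turn":[0,0,0]},{"translation":[-2.9,0,0],"turn":[0,0,0]},{"translation":[-3,0,0],"turn":[0,0,0]},{"translation":[-3,0,0],"turn":[0,0,0]},{"translation":[-3,0,0],"turn":[0,0,0]}])

```text
time_s: 12.1
ee_pos: [0.456, 0.2186, 0.2584]
eef_rot: [-1.525, 1.57, -2.749]
force: [0.2, -0.2, -0.4]
grip_width: 0.0448
```

Run:
```python
from h import *
o=ctrl.get_obs();print(o['ee_pos'],o['joint_vel'].round(3),o['grip_width'],o['force'])
snap('wrist','w9.png');snap('side','s9.png');snap('top','t9.png')
c=cv2.imread('pics/w9.png');d=cv2.imread('pics/s9.png')[80:220,140:280]
cv2.imwrite('pics/c9.png',np.hstack([c[:,120:520],cv2.resize(d,(400,400))]))
P=np.array([.4555,.2205,.183]);M=R.from_euler('xyz',o['eef_rot']).as_matrix();ex=M[:,1];ey=-M[:,2]
for nm,q in [('-x arm end',-.08*ex),('+x end',.08*ex),('+y end',.08*ey)]: print(nm,proj('wrist',P+q-[0,0,.073]))
for nm,q in [('bar+',.028*ey),('bar-',-.028*ey)]: print(nm,proj('wrist',P+q+[0,0,.006]))
print('tab',proj('wrist',P-.048*ex-[0,0,.036]),P-.048*ex-[0,0,.036])
```

```text
[0.45596632 0.21862478 0.25835013] [-0.001  0.008  0.006 -0.    -0.     0.001] 0.044799332466444255 [ 0.23664855 -0.18509227 -0.41784299]
-x arm end [246.11148377 190.06600027]
+x end [399.10236769 189.8530944 ]
+y end [322.59118443 110.83638638]
bar+ [322.83667842 179.45363762]
bar- [322.86449544 247.26313825]
tab [270.42431084 199.80908549] [0.41035718 0.20418674 0.14705507]
```

View pics/c9.png

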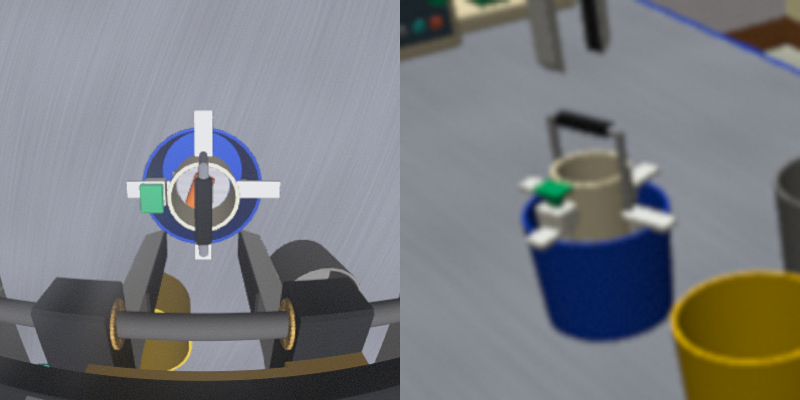

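The cup sits centrally and upright on the blue rim with the cell still inside (orange at crop 192,192). Next is the tab at wrist (272,198).

Run:
```python
from h import *
print(ctrl.tip_reach)
plan([.4073,.2036,.19],np.radians(19.9))
```

```text
0.019
trans [ 2.73 -2.03 -0.1 ] turn [-0.01  0.    0.02] tooly 19.87 x [-0.001 -0.001 -1.   ]
```

arm_command(deltas=[{"translation":[0,-0.2,0],"turn":[0,0,0]},{"translation":[0,-0.7,-0.05],"turn":[0,0,0]},{"translation":[0,-1.3,-0.1],"turn":[0,0,0]},{"translation":[0,-1.8,-0.1],"turn":[0,0,0]},{"translation":[0,-2.03,-0.1],"turn":[0,0,0]},{"translation":[0.3,-2.03,-0.1],"turn":[0,0,0]},{"translation":[0.9,-2.03,-0.1],"turn":[0,0,0]},{"translation":[1.6,-2.03,-0.1],"turn":[0,0,0]},{"translation":[2.2,-2.03,-0.1],"turn":[0,0,0]},{"translation":[2.5,-2.03,-0.1],"turn":[0,0,0]},{"translation":[2.5,-2.03,-0.1],"turn":[0,0,0]},{"translation":[2.5,-2.03,-0.1],"turn":[0,0,0]}], gripper=0, force=10)

```text
time_s: 13.25
ee_pos: [0.4079, 0.2039, 0.1967]
eef_rot: [-1.521, 1.57, -2.745]
force: [-0.1, 0.2, -0.1]
grip_width: 0.0004
```

Run:
```python
from h import *
o=ctrl.get_obs();print(o['ee_pos'],o['joint_vel'].round(3),o['grip_width'],o['force'])
snap('wrist','w10.png');snap('side','s10.png')
c=cv2.imread('pics/w10.png');d=cv2.imread('pics/s10.png')[80:220,140:280]
cv2.imwrite('pics/c10.png',np.hstack([c[:,160:560],cv2.resize(d,(400,400))]))
plan([.4073,.2036,.167],np.radians(19.9))
```

```text
[0.40786747 0.20388996 0.19673255] [ 0.001 -0.018 -0.017 -0.001  0.006 -0.   ] 0.0004225750223213935 [-0.05553748  0.19343102 -0.10627943]
trans [ 1.22 -0.04  0.  ] turn [-0.01 -0.   -0.01] tooly 19.87 x [ 0.001  0.    -1.   ]
```

View pics/c10.png

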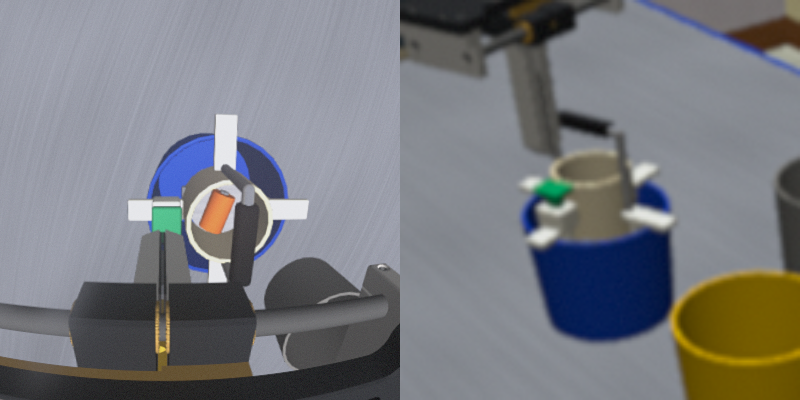

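The closed fingers stand over the green tab (crop column 163; tab at 167) and clear of the cup wall. I'll come down to contact.

arm_command(deltas=[{"translation":[0.3,0,0],"turn":[0,0,0]},{"translation":[0.6,0,0],"turn":[0,0,0]},{"translation":[0.85,0,0],"turn":[0,0,0]},{"translation":[1.05,0,0],"turn":[0,0,0]},{"translation":[1.2,0,0],"turn":[0,0,0]},{"translation":[1.3,0,0],"turn":[0,0,0]},{"translation":[1.3,0,0],"turn":[0,0,0]},{"translation":[1.3,0,0],"turn":[0,0,0]}])

```text
time_s: 14.02
ee_pos: [0.4077, 0.2038, 0.1642]
eef_rot: [1.328, 1.571, 0.104]
force: [-0.6, 0.2, -0.3]
grip_width: 0.0001
```

arm_command(deltas=[{"translation":[0.05,0,0],"turn":[0,0,0]},{"translation":[0.1,0,0],"turn":[0,0,0]},{"translation":[0.15,0,0],"turn":[0,0,0]},{"translation":[0.15,0,0],"turn":[0,0,0]},{"translation":[0.15,0,0],"turn":[0,0,0]}])

```text
time_s: 14.43
ee_pos: [0.4078, 0.2039, 0.1607]
eef_rot: [1.614, 1.57, 0.39]
force: [0.2, 0.2, 4.2]
grip_width: 0.0004
```

Run:
```python
from h import *
o=ctrl.get_obs();print(o['ee_pos'],o['force'])
snap('wrist','w11.png');snap('side','s11.png')
c=cv2.imread('pics/w11.png');d=cv2.imread('pics/s11.png')[80:220,140:280]
cv2.imwrite('pics/c11.png',np.hstack([cv2.resize(c[130:330,220:420],(400,400)),cv2.resize(d,(400,400))]))
```

```text
[0.40777175 0.20390832 0.1606521 ] [0.18665875 0.16644063 4.21900845]
```

View pics/c11.png

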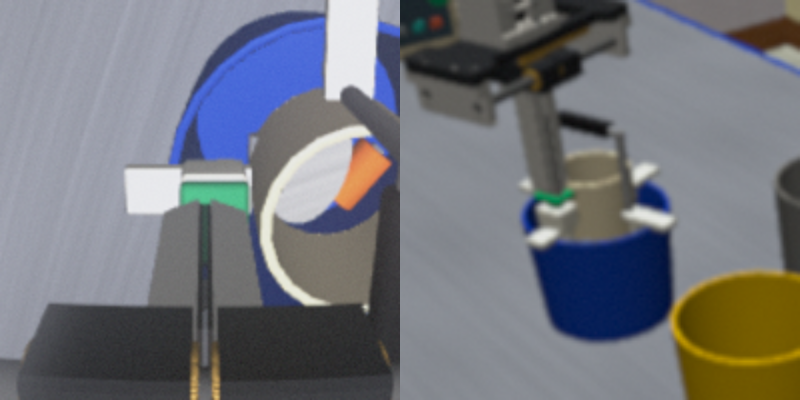

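The tab is under way (4.2 N) and the flap is starting to tilt. Pressing on down.

arm_command(deltas=[{"translation":[0.1,0,0],"turn":[0,0,0]},{"translation":[0.2,0,0],"turn":[0,0,0]},{"translation":[0.3,0,0],"turn":[0,0,0]},{"translation":[0.3,0,0],"turn":[0,0,0]},{"translation":[0.3,0,0],"turn":[0,0,0]}])

```text
time_s: 14.95
ee_pos: [0.408, 0.204, 0.1557]
eef_rot: [1.573, 1.569, 0.35]
force: [-15.0, -5.7, 41.5]
grip_width: 0.0006
```

arm_command(deltas=[{"translation":[0.05,0,0],"turn":[0,0,0]},{"translation":[0.1,0,0],"turn":[0,0,0]},{"translation":[0.1,0,0],"turn":[0,0,0]},{"translation":[0.1,0,0],"turn":[0,0,0]}])

```text
time_s: 15.28
ee_pos: [0.4082, 0.2041, 0.1551]
eef_rot: [1.548, 1.567, 0.324]
force: [-25.6, -10.9, 68.9]
grip_width: 0.0001
```

Run:
```python
from h import *
o=ctrl.get_obs();print(o['ee_pos'],o['force'])
snap('wrist','w12.png');snap('side','s12.png')
c=cv2.imread('pics/w12.png');d=cv2.imread('pics/s12.png')[80:220,140:280]
cv2.imwrite('pics/c12.png',np.hstack([cv2.resize(c[130:330,220:420],(400,400)),cv2.resize(d,(400,400))]))
```

```text
[0.40820614 0.20410063 0.15513355] [-25.61864313 -10.91997899  68.92042226]
```

View pics/c12.png

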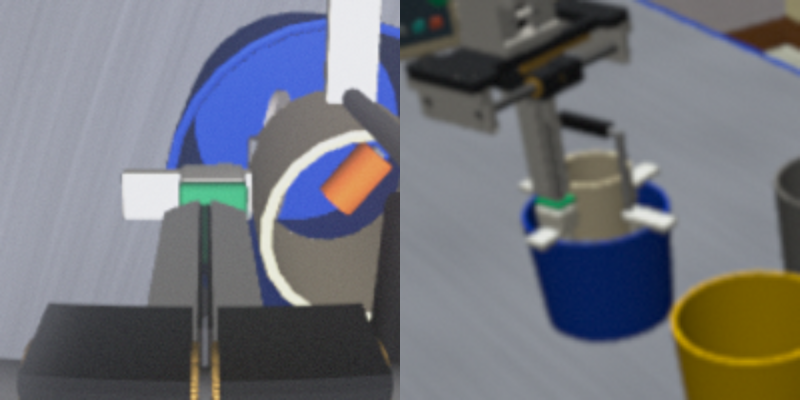

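The tab is on its stop and the force went too high (69 N). I'm easing off at once, then looking at the cell.

arm_command(deltas=[{"translation":[-0.1,0,0],"turn":[0,0,0]},{"translation":[-0.18,0,0],"turn":[0,0,0]},{"translation":[-0.18,0,0],"turn":[0,0,0]}])

```text
time_s: 15.63
ee_pos: [0.4079, 0.204, 0.156]
eef_rot: [1.589, 1.569, 0.365]
force: [-6.0, -2.5, 19.7]
grip_width: 0.0006
```

Run:
```python
from h import *
o=ctrl.get_obs();print(o['ee_pos'],o['force'])
snap('wrist','w13.png');snap('top','t13.png')
c=cv2.imread('pics/w13.png');d=cv2.imread('pics/t13.png')[180:270,110:220]
cv2.imwrite('pics/c13.png',np.hstack([cv2.resize(c[150:270,270:390],(480,480),interpolation=2),cv2.resize(d,(320,480))]))
```

```text
[0.40788754 0.2039661  0.15604303] [-5.99398234 -2.52417731 19.74036843]
```

View pics/c13.png

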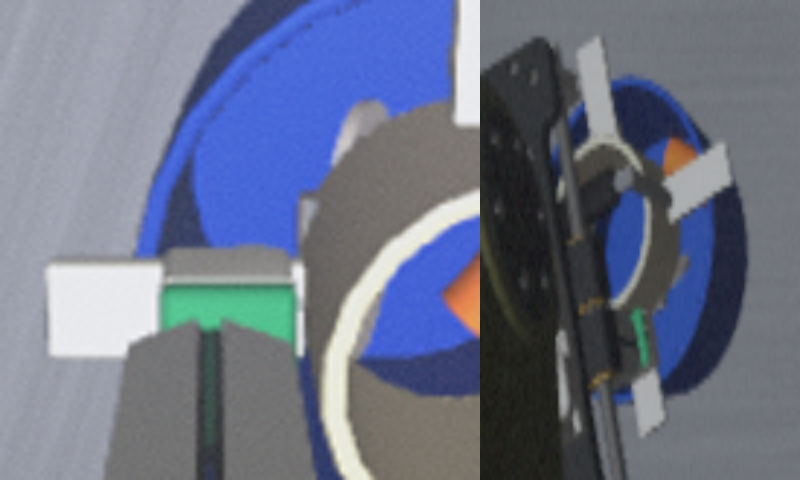

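The top view shows the orange cell outside the cup wall, down in the blue tub (crop 680,155), so it has dropped. Letting the tab up.

arm_command(deltas=[{"translation":[-0.1,0,0],"turn":[0,0,0]},{"translation":[-0.25,0,0],"turn":[0,0,0]},{"translation":[-0.45,0,0],"turn":[0,0,0]},{"translation":[-0.8,0,0],"turn":[0,0,0]},{"translation":[-1.5,0,0],"turn":[0,0,0]},{"translation":[-2.5,0,0],"turn":[0,0,0]},{"translation":[-3.5,0,0],"turn":[0,0,0]},{"translation":[-4.3,0,0],"turn":[0,0,0]},{"translation":[-4.8,0,0],"turn":[0,0,0]},{"translation":[-5,0,0],"turn":[0,0,0]},{"translation":[-5,0,0],"turn":[0,0,0]}])

```text
time_s: 16.65
ee_pos: [0.4077, 0.2039, 0.2807]
eef_rot: [1.595, 1.57, 0.371]
force: [0.2, -0.0, -0.4]
grip_width: 0.0003
```

arm_command(deltas=[{"translation":[0,-0.3,0.3],"turn":[0,0,0]},{"translation":[0,-0.6,1],"turn":[0,0,0]},{"translation":[0,-0.8,1.8],"turn":[0,0,0]},{"translation":[0,-0.8,2.8],"turn":[0,0,0]},{"translation":[0,-0.8,3.6],"turn":[0,0,0]},{"translation":[0,-0.8,4],"turn":[0,0,0]},{"translation":[0,-0.8,4],"turn":[0,0,0]},{"translation":[0,-0.8,4],"turn":[0,0,0]}])

```text
time_s: 17.32
ee_pos: [0.4224, 0.1029, 0.2794]
eef_rot: [-1.929, 1.57, 3.129]
force: [0.6, 0.7, -0.3]
grip_width: 0.0005
```

Run:
```python
from h import *
from scipy.optimize import least_squares
o=ctrl.get_obs();print(o['ee_pos'],o['force'],o['time_s'])
for n in('wrist','top','side'): snap(n,n[0]+'14.png')
c=cv2.imread('pics/w14.png');d=cv2.imread('pics/t14.png')[180:270,110:220];e=cv2.imread('pics/s14.png')[80:220,140:280]
cv2.imwrite('pics/c14.png',np.vstack([np.hstack([cv2.resize(d,(367,300),interpolation=2),cv2.resize(e,(300,300),interpolation=2)]),cv2.resize(c[50:230,220:620],(667,300))]))
```

```text
[0.42242374 0.10292394 0.27937649] [ 0.57117729  0.69987181 -0.32539251] 17.3167
```

View pics/c14.png

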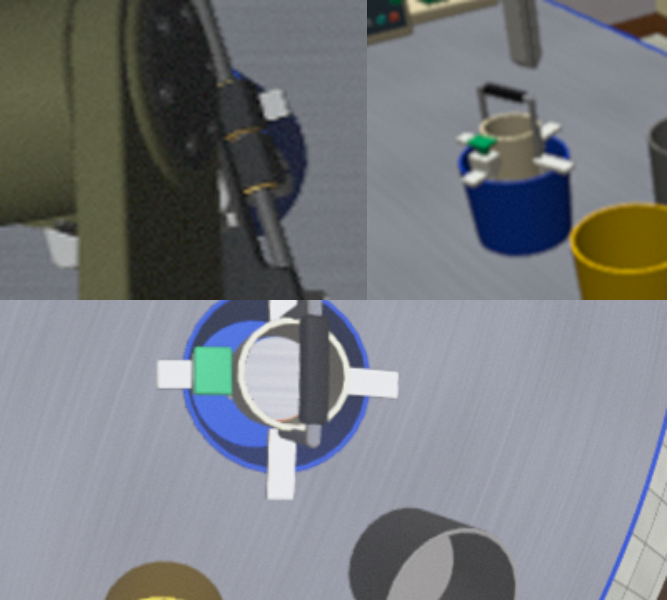

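View pics/w14.png

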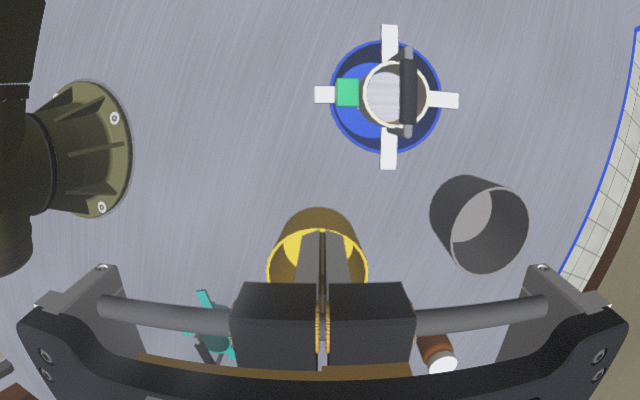

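The cup sits centrally and the tab is back up. There is a faint orange trace at the lower edge of the cup's inside (crop 285,418), so I'll look closer.

Run:
```python
from h import *
c=cv2.imread('pics/w14.png')[30:180,310:465]
cv2.imwrite('pics/c15.png',cv2.resize(c,None,fx=3.8,fy=3.8,interpolation=2))
```

```text
(no output)
```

View pics/c15.png

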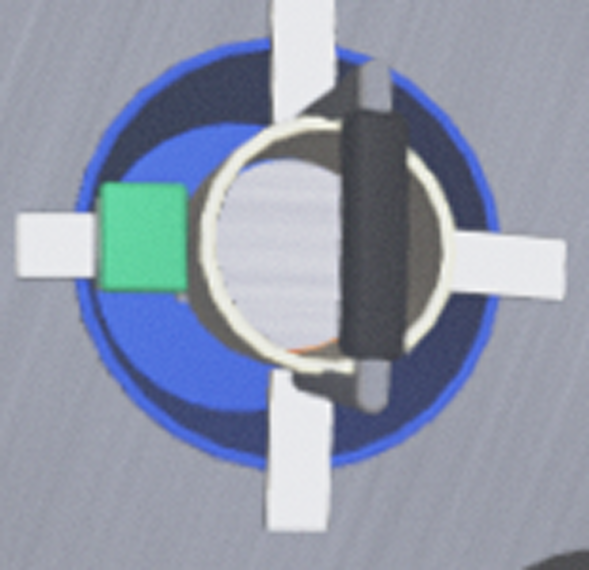

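Run:
```python
from h import *
for z in(.016,.05,.095): print('t13',z,atz('top',(178.8,209),z).round(3),'sliver',atz('wrist',(310+300/3.8,30+350/3.8),z).round(3))
plan([.4555,.250,.30],np.radians(19.9))
plan([.4555,.155,.30],np.radians(19.9))
o,M=optics.get_calibration('wrist')['origin'],0;print(o)
```

```text
t13 0.016 [0.498 0.211 0.016] sliver [0.485 0.2   0.016]
t13 0.05 [0.493 0.199 0.05 ] sliver [0.478 0.198 0.05 ]
t13 0.095 [0.487 0.183 0.095] sliver [0.468 0.196 0.095]
trans [-0.81  3.24 -5.05] turn [ 0. -0.  0.] tooly 19.92 x [-0.  0. -1.]
trans [-0.81  1.94 -1.48] turn [ 0. -0.  0.] tooly 19.92 x [-0.  0. -1.]
[0.39481561 0.17840846 0.43913704]
```

Run:
```python
from h import *
plan([.483,.146,.28],np.radians(19.9))
```

```text
trans [-0.01  2.85 -0.76] turn [ 0. -0.  0.] tooly 19.92 x [-0.  0. -1.]
```

arm_command(deltas=[{"translation":[0,0.4,-0.1],"turn":[0,0,0]},{"translation":[0,1.2,-0.3],"turn":[0,0,0]},{"translation":[0,2,-0.5],"turn":[0,0,0]},{"translation":[0,2.7,-0.7],"turn":[0,0,0]},{"translation":[0,2.85,-0.76],"turn":[0,0,0]},{"translation":[0,2.85,-0.76],"turn":[0,0,0]},{"translation":[0,2.85,-0.76],"turn":[0,0,0]}])

```text
time_s: 18.05
ee_pos: [0.483, 0.1454, 0.2796]
eef_rot: [-1.672, 1.57, -2.895]
force: [-0.4, 0.3, -0.5]
grip_width: 0.0006
```

Run:
```python
from h import *
im=snap('wrist','w16.png');u=proj('wrist',[.455,.221,.143]).astype(int);print(u)
c=im[max(0,u[1]-80):u[1]+80,u[0]-80:u[0]+80,::-1]
cv2.imwrite('pics/c16.png',cv2.resize(c,None,fx=3.7,fy=3.7,interpolation=2))
```

```text
[321 111]
```

View pics/c16.png

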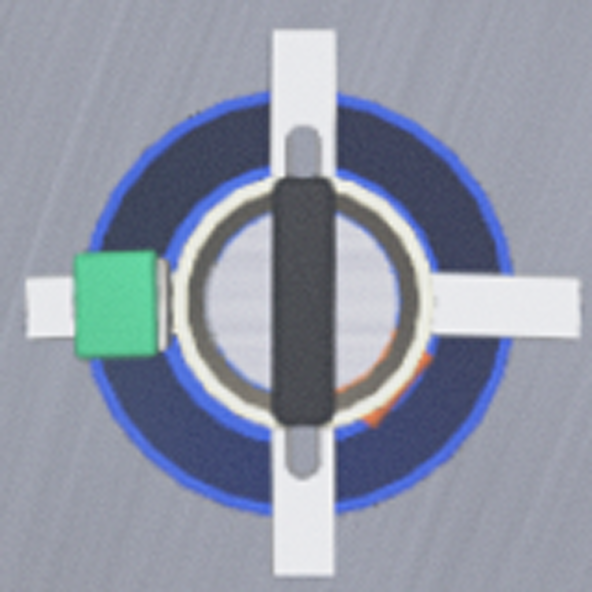

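From straight above, the cup is centred. The bottom is shut, as an even pale disc with a thin gap all round. The orange cell lies in the tub beneath (crop 385,390), showing outside the cup wall and as a sliver through that gap. Handing in.

```bash
python3 -c "
from station import ctrl
print(ctrl.get_obs()['time_s'],ctrl.get_obs()['force']);print(ctrl.hand_in())"
```

```text
18.1 [ 0.73080757 -0.6423533   0.28827824]
the job is handed in; nothing more can be done
None
```

The job is done and was handed in at 18.1 s. I lifted the cream cup by its black handle and set it on the blue tub, pressed the green tab to its stop so the cell dropped, then let the tab up and moved the arm clear.

**Last checks:** the view from straight above shows:
- the cup centred on the blue rim
- the tab up and the bottom shut
- the orange cell in the blue tub

The side view shows the cup upright. The robot is touching nothing.

**Flaws and disagreements:**
- **Excess force:** I pressed past the tab's stop, and the wrist force reached about 73 N (69 N vertical), under the 120 N limit. It went through the fingertips, not the gripper body. I eased off straight away, and the cup is still centred.
- **Cup position:** the cameras disagreed by up to 7 mm on where the cup first stood, so I centred it using the wrist camera's rim fit.
- **Orange sliver:** one oblique view showed orange at the cup's bottom edge. From above it turned out to be the cell in the tub, seen through the thin gap round the shut bottom.

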